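# Bring the crucible under the soldering torch

### The job

Push the red spoke of the soldering turntable round with a fingertip until the white crucible standing on it lies exactly on the line from the turntable's centre to the torch's post, and leave it at rest there. Then push the torch with a fingertip so that it swings in as far as it goes and its copper nozzle is over the middle of the crucible. The crucible must only ride along in its place on the turntable, never lifted or shoved, and everything else on the bench is to be left alone.

Things in the scene. Friction and masses are not known exactly. Their poses are not given: they have to be found in the camera images.
- turntable_base: fixed round dark steel foot of the soldering turntable, 140 mm in diameter, 18 mm high; origin at the centre of its underside, on the turntable's vertical axis. The pan turning on it is 173 mm in diameter, with a cork-brown board, its top 44 mm above the table
- turntable (a joint): angle (rad) by which the turntable has been turned from its start, positive counter-clockwise seen from above; 0 at every start. Stops at -2.9 and 0.5. The crucible comes into line by turning clockwise, by 1.0 to 2.3 rad (see the spoke and seat points for where it points). Friction (about 0.12 N m) makes it stay where it is left
- spoke_push (a point): point on the middle line of the turntable's red spoke, 112 mm from the axis, 33 mm above the table; x points outward along the spoke, z up. The spoke is a radial bar 10 mm thick, 20 to 46 mm above the table, 87 to 140 mm from the axis, with a black 28 mm ball on its end. A red stripe on the board continues its line; the crucible stands on that line beyond the axis
- seat (a point): the crucible's place on the turntable's board: on the board's top, 55 mm from the axis, on the spoke's line beyond the axis; turns with the turntable. The point's x axis points from the axis towards the spoke
- crucible: small white ceramic cup with a brass bead in it, 42 mm in diameter at the rim, 22 mm high, loose (about 70 g), standing on the turntable's board at seat; origin at the centre of its underside
- torch_stand: fixed stand of the torch: a dark round foot 76 mm in diameter, 12 mm high, with a 22 mm steel post. NOTE: its origin is not at the post but on the turntable's turning axis at table height; its x axis points from there to the post, 200 mm away; z up. The crucible is in line when its y in this frame is 0 and its x positive (55 mm)
- torch_pivot (a point): on the vertical axis of the torch's post, about which the torch swings, 90 mm above the table, 200 mm from the turntable's axis; same axes as torch_stand
- torch (a joint): swing of the torch about its post (rad). 0: at its stop, fully swung in, pointing straight from the post at the turntable's axis. Growing: swung out, clockwise seen from above (the nozzle moves towards +y of torch_stand), up to 1.4. Starts between 0.6 and 1.0. Friction (about 0.1 N m) keeps it where it is left; no spring
- torch_push (a point): point on the centre line of the torch's black handle, 90 mm from the post's axis and 90 mm above the table. The handle is a level cylinder 28 mm in diameter, 12 to 104 mm from the post's axis. -x points along the torch to the nozzle; +y is level, to the side towards which the torch swings out: push on that side, towards -y, to swing it in
- nozzle (a point): tip of the torch's thin copper nozzle, 10 mm thick, 145 mm from the post's axis, 80 mm above the table (36 mm above the board, 14 mm above the crucible's rim)
- flux_jar: loose green glass jar with a black lid, 48 mm in diameter, 50 mm high, beside the turntable; leave alone; origin under its centre
- phone: loose phone in a blue case, 70 by 142 by 11 mm, lying flat; leave alone; origin under its centre
- doming_block: loose brass cube, 40 mm; leave alone; origin under its centre
- hammer: loose hammer, 240 mm long, lying to the left; leave alone; origin under it
- needle_file: loose screwdriver with a yellow handle, 180 mm long; leave alone; origin under it
- mandrel: loose upright steel ring mandrel, foot 44 mm in diameter, 120 mm high; leave alone; origin under its centre
- bead_bowl: loose blue bowl, 70 mm in diameter, 30 mm high; leave alone; origin under its centre
There are look-alikes about, which are no part of the job. There is more than one size of the torch_stand; the one meant has the size given above. Several things have the shape of the crucible; the one meant has the colours described above.

How it is judged:
By the outcome, as a careful person would: the job done as asked, in the order asked, and still so for the second after the job is handed in, with the robot touching nothing.
It also fails if it takes over 61 s, if anything falls off the work surface, if the arm or the gripper's body presses on something with over 40 N, if the wrist force passes 120 N, or if a joint passes its speed limit or range.

### The arm

A 6-joint arm with a two-finger parallel gripper is mounted at the origin on the work surface. World frame = base frame: x ahead of the robot, y to its left, z up, the work surface at z = 0. Lengths are in m, angles in rad, forces in N, time in s.
With the tool pointing down it reaches from about 0.25 to 0.775 m from the base axis. Payload 4 kg.
Tool frame: the origin (TCP) lies on the centre line of the jaws, within the pads' length; the fingertips stand 19 mm ahead of it and the grasp point (between the pads) is the TCP; z points along the fingers, y is the line along which they close (so a half turn about z gives the same grasp; the last joint's range is limited). The gripper opens to 85 mm and grips with 20 to 120 N. Pads are 22 mm wide; open, the fingers measure 114 mm over their backs; the gripper's body (76 mm by 85 mm) begins 54 mm behind the grasp point. The pads swing forward as they close: fully open they stand 13 mm farther back than shut.
Start: joints at [1.106, 0.087, 1.371, -0, 1.684, -0.103], TCP at [0.195, 0.514, 0.25] pointing down, gripper open.
Joint ranges: [-3.1, 3.1], [-0.76, 2.03], [0.27, 2.55], [-1.08, 4.22], [0.17, 2.65], [-2.57, 2.57]. Speed limits (rad/s): [2.79, 2.79, 3.14, 3.14, 3.14, 3.14].

### API

Orientations are given as a rotation vector (axis times angle).
In Python, from cell import ctrl, imaging, workorder gives the robot as it stands. The module is installed in compiled form; this text tells all that it offers. Calls block until the motion is done:
- ctrl.move_ptp(position, orientation): joint-space move of the TCP to a pose.
- ctrl.move_linear(position, rotation=None, speed=0.15): straight line of the TCP; rotation=None keeps the orientation; speed is the mean speed in m/s.
- ctrl.move_j(angles): joint-space move.
- ctrl.command_gripper(opening): opening from 0.0 (shut) to 1.0 (fully open); the grip force is fixed at half the most; returns when the fingers have stopped.
- ctrl.wait(seconds).
- ctrl.inverse_kinematics(position, orientation): joint angles nearest the present ones, or None.
- ctrl.read_state(): the state.
- imaging.snapshot(name): name is "scene" or "top" or "wrist"; returns the picture (384x512x3 uint8, blue, green, red); there is no depth.
- imaging.get_calibration(name): a dict with "fovy" (degrees; the focal length in pixels is half the picture's height over the tangent of half this angle, whatever the lens; pixels are square), "cx", "cy" (the principal point, pixels), "xyz" and "attitude" of the camera in the world. Camera axes: x right, y up, looking along -z (the intrinsics and any distortion apply to the point x, -y, -z); pixel columns grow to the right and rows downward; lengths in m; the calibration is good to about 2 mm. A picture is of the moment at which its call begins: read the wrist's pose just before it. get_calibration takes no time and is no camera call; for the wrist camera it gives the pose at the moment of the call.
A pose or a line that the arm cannot do raises ctrl.PlanningError and nothing moves.
- workorder.finish_job(): hands the job in; it is judged then, once.
The state is a dict: "time_s": time; "joints": joint angles; "qd": joint speeds; "tau": joint torques, N m; "eef_pos": TCP position; "tool_rot": TCP orientation; "wrist_force": force on the tool from outside, world axes, zero at the start; "ft_torque": the same for the moment, N m; "gripper_width": opening from 0.0 (shut) to 1.0 (fully open); "grip_force": force on a finger pad.
Only numpy, scipy, OpenCV 4.12 (cv2) and the standard library are available. Lean on these libraries where they do the work, as an engineer would, in place of code of your own. Each camera call takes 0.05 s, during which the arm holds its last target. There are 200 camera calls.

## Working session

There is one attempt and no reset: what is moved stays moved. The work goes in short steps, each a Python script; the robot and the scene stay as the last script left them, time stands still between calls to the robot, and variables do not carry over. Pictures are saved under pics/ and viewed, at most 10 in all, crops included, and the job is handed in when it is done.

```bash
mkdir -p pics; python3 - <<'E'
from cell import ctrl, imaging
import cv2,numpy as np
for n in ("top","scene"):
    c=imaging.get_calibration(n); print(n,c)
    cv2.imwrite(f"pics/{n}0.png",cv2.resize(imaging.snapshot(n),(800,600),interpolation=cv2.INTER_CUBIC))
    cv2.imwrite(f"pics/{n}0raw.png",imaging.snapshot(n))
print(imaging.get_calibration("wrist"));print(ctrl.read_state())
E
```

```text
top {'fovy': 57.34367605866293, 'cx': 252.52355878641666, 'cy': 189.3746416531459, 'xyz': array([0.2847912 , 0.03476324, 1.22877007]), 'attitude': array([ 0.13901944, -0.16397423, -1.56051104])}
scene {'fovy': 47.653077441305285, 'cx': 252.16257578393288, 'cy': 193.5252093588299, 'xyz': array([ 1.10338036, -0.71650832,  1.24429052]), 'attitude': array([0.66443074, 0.22924052, 0.67613454])}
{'fovy': 59.22914810076347, 'cx': 260.4301668634851, 'cy': 192.02171533148797, 'xyz': array([0.12777585, 0.5407213 , 0.37256522]), 'attitude': array([-0.25521886, -0.17219177,  1.20008259])}
{'time_s': 0.2, 'joints': array([ 1.10591451e+00,  8.77007170e-02,  1.37167989e+00,  1.65289532e-05,
        1.68360400e+00, -1.03091042e-01]), 'qd': array([ 0.00046024, -0.00065528, -0.00478894,  0.00011243, -0.00196892,
        0.00139178]), 'tau': array([ 7.98006349e-04, -3.51819706e+01, -3.13260305e+01, -1.16748670e-04,
        7.34567991e-03,  3.97103474e-05]), 'eef_pos': array([0.19454156, 0.51414667, 0.24956949]), 'tool_rot': array([-5.65129272e-01, -3.08993197e+00,  2.09139990e-03]), 'wrist_force': array([-0.1028198 ,  0.48964936,  0.47094913]), 'ft_torque': array([-0.01183245, -0.00016566,  0.04993324]), 'grip_force': 0.0, 'gripper_width': 1.0002670321397895}
```

View pics/top0.png

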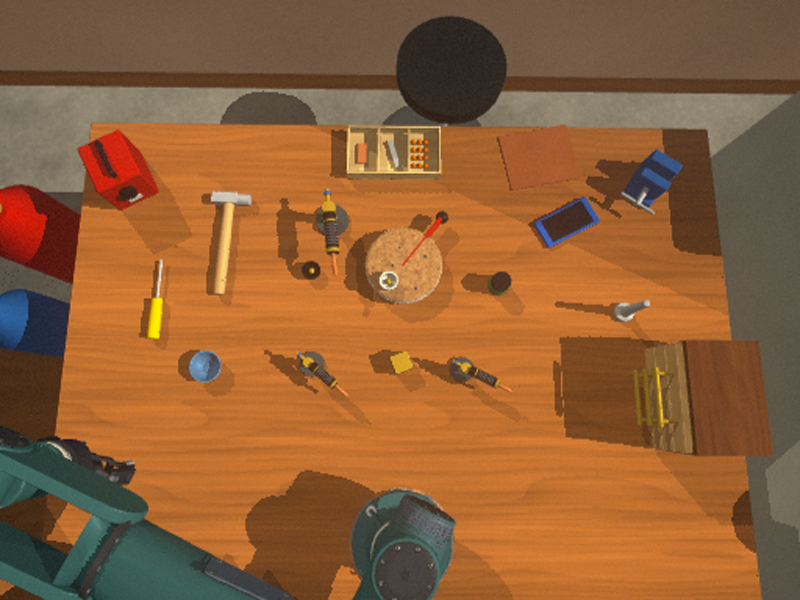

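View pics/scene0.png

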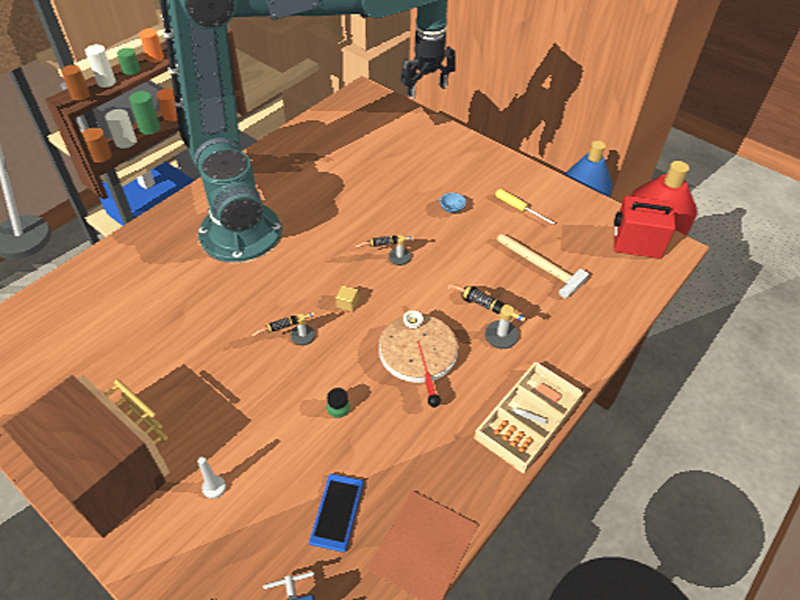

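The top view shows the turntable at about (403,265), its crucible at (388,280), its spoke ending in a ball at (441,217), and the large torch with its post at about (330,220). A dark look-alike cup stands at (311,270). Next I cast rays.

```bash
cat > h.py <<'E'
import numpy as np,cv2
from scipy.spatial.transform import Rotation as R
def on_plane(c,uv,z,H=384):
    f=H/2/np.tan(np.radians(c["fovy"])/2); uv=np.atleast_2d(np.array(uv,float))
    d=np.c_[(uv[:,0]-c["cx"])/f,-(uv[:,1]-c["cy"])/f,-np.ones(len(uv))]
    d=R.from_rotvec(c["attitude"]).apply(d); o=np.array(c["xyz"])
    return o+d*((z-o[2])/d[:,2])[:,None]
def blobs(m,amin=15):
    n,l,s,cc=cv2.connectedComponentsWithStats(m.astype(np.uint8))
    return [(s[i,4],cc[i],s[i,:4]) for i in range(1,n) if s[i,4]>=amin]
E
python3 - <<'E'
from h import *
from cell import imaging
for n,pts in (("top",dict(tt=(403,265,.044),ball=(442,217,.033),cruc=(388,281,.066),foot=(331,221,.012),nozzle=(335,271,.08),handle=(331,215,.09),jar=(500,283,.05),cup2=(311,270,.022),hammer=(230,199,.02),hh=(220,290,.02),tray=(394,174,.03),block=(401,362,.04))),
 ("scene",dict(tt=(418,348,.044),ball=(434,401,.033),cruc=(413,319,.066),foot=(502,334,.012),nozzle=(451,288,.08),jar=(337,397,.05)))):
    c=imaging.get_calibration(n)
    for k,(u,v,z) in pts.items(): print(n,k,on_plane(c,((u+.5)*.64-.5,(v+.5)*.64-.5),z)[0].round(3))
E
```

```text
top tt [ 0.587 -0.002  0.044]
top ball [ 0.704 -0.091  0.033]
top cruc [0.546 0.032 0.066]
top foot [0.699 0.164 0.012]
top nozzle [0.564 0.146 0.08 ]
top handle [0.686 0.156 0.09 ]
top jar [ 0.546 -0.216  0.05 ]
top cup2 [0.58  0.205 0.022]
top hammer [0.748 0.398 0.02 ]
top hh [0.533 0.407 0.02 ]
top tray [0.809 0.019 0.03 ]
top block [0.373 0.002 0.04 ]
scene tt [ 0.6   -0.015  0.044]
scene ball [ 0.704 -0.091  0.033]
scene cruc [0.551 0.026 0.066]
scene foot [0.706 0.159 0.012]
scene nozzle [0.567 0.143 0.08 ]
scene jar [ 0.554 -0.222  0.05 ]
```

```bash
cat >> h.py <<'E'
def ori(yaw): return (R.from_euler('z',yaw)*R.from_euler('x',np.pi)).as_rotvec()
E
python3 - <<'E'
from h import *
from cell import ctrl,imaging
C=np.array([.592,-.004]); s=ctrl.read_state()
print("tool x yaw now",np.degrees(np.arctan2(*R.from_rotvec(s["tool_rot"]).as_matrix()[[1,0],0])))
for off in (0,180):
  for a in (-25,-60,-95,-125):
    p=C+.112*np.array([np.cos(np.radians(a)),np.sin(np.radians(a))])
    print(off,a,[None if q is None else q.round(2) for q in [ctrl.inverse_kinematics([*p,.05],ori(np.radians(a+off)))]])
ctrl.command_gripper(0.0)
ctrl.move_ptp([.62,.05,.32],ori(np.radians(180)))
c=imaging.get_calibration("wrist"); im=imaging.snapshot("wrist"); print(c, ctrl.read_state()["time_s"])
cv2.imwrite("pics/w1raw.png",im); np.save("w1.npy",c,allow_pickle=True)
cv2.imwrite("pics/w1.png",cv2.resize(im,(800,600),interpolation=cv2.INTER_CUBIC))
E
```

```text
tool x yaw now 159.27101537861606
0 -25 [array([-0.16,  0.51,  1.24, -0.  ,  1.39,  1.85])]
0 -60 [array([-0.24,  0.43,  1.36, -0.  ,  1.36,  2.38])]
0 -95 [None]
0 -125 [None]
180 -25 [array([-0.16,  0.51,  1.24,  0.  ,  1.39, -1.29])]
180 -60 [array([-0.24,  0.43,  1.36,  0.  ,  1.36, -0.76])]
180 -95 [array([-0.29,  0.3 ,  1.53,  0.  ,  1.31, -0.2 ])]
180 -125 [array([-0.29,  0.18,  1.67, -0.  ,  1.28,  0.33])]
{'fovy': 59.22914810076347, 'cx': 260.4301668634851, 'cy': 192.02171533148797, 'xyz': array([0.54825136, 0.05151726, 0.44298413]), 'attitude': array([-0.22765083, -0.22604094,  1.55995182])} 3.275
```

View pics/w1.png

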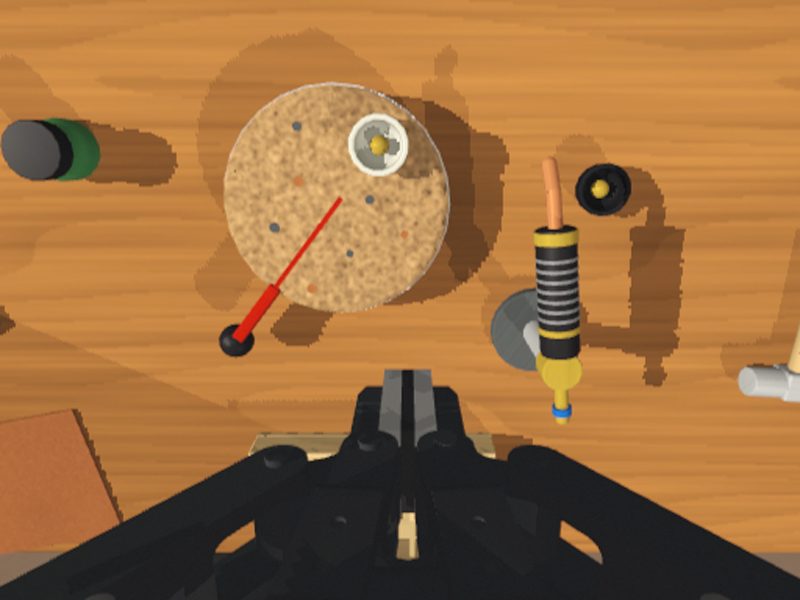

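The wrist view shows the pan with its rim at x 224..449 and y 83..312, the crucible rim centre at (378,145), the ball at (236,341), the torch foot at about (530,330), and the torch along (558,370)–(550,160).

```bash
python3 - <<'E'
from h import *
from scipy.optimize import least_squares
c=np.load("w1.npy",allow_pickle=True).item(); im=cv2.imread("pics/w1raw.png")
px=lambda p:(np.array(p,float)+.5)*.64-.5
P=lambda p,z:on_plane(c,px(p),z)[:,:2]
def circ(q): 
    s=least_squares(lambda x:np.hypot(*(q-x[:2]).T)-x[2],[*q.mean(0),.05]).x; return s.round(4)
print("pan",circ(P([(224,195),(449,200),(335,83),(345,312),(258,110)],.044)))
print("foot",circ(P([(491,330),(530,289),(505,300),(502,358),(530,371)],.012)))
hsv=cv2.cvtColor(im,cv2.COLOR_BGR2HSV)
w=((hsv[...,1]<50)&(hsv[...,2]>150)); w[:,300:]=0;w[200:]=0
for b in blobs(w,50): print("white",b[0],b[1],on_plane(c,b[1],.066)[0].round(4))
m,_=cv2.minEnclosingCircle(max(cv2.findContours(w.astype(np.uint8),0,2)[0],key=len)); print("cruc",on_plane(c,m,.066)[0].round(4))
r=((hsv[...,0]<6)|(hsv[...,0]>175))&(hsv[...,1]>200)&(hsv[...,2]>110); r[:110]=0
for b in blobs(r,20): print("red",b)
print("ball",P([(236,341)],.033).round(4),"stripe end",P([(341,198)],.044).round(4))
print("torch",P([(550,160)],.08).round(4),P([(558,352),(557,235)],.09).round(4),P([(562,372)],.1).round(4))
print("jar",P([(37,150)],.05).round(3))
E
```

```text
pan [ 0.5919 -0.0019  0.0845]
foot [0.7033 0.1618 0.0381]
white 765 [242.35424837  90.82352941] [0.5475 0.0318 0.066 ]
cruc [0.549  0.0311 0.066 ]
red (np.int32(508), array([175.33070866, 184.1496063 ]), array([149, 127,  70,  92], dtype=int32))
ball [[ 0.7055 -0.0909]] stripe end [[0.5873 0.0017]]
torch [[0.5587 0.146 ]] [[0.6918 0.1596]
 [0.6072 0.1519]] [[0.7029 0.1606]]
jar [[ 0.553 -0.214]]
```

```bash
cat >> h.py <<'E'
C=np.array([.5919,-.0019]); PV=np.array([.7033,.1618]); Z=.045
def at(a,r=.112): a=np.radians(a); return C+r*np.array([np.cos(a),np.sin(a)])
def yaw(a): return ori(np.radians(a+180))
E
python3 - <<'E'
from h import *
from cell import ctrl,imaging
a0=-37.9+13
ctrl.move_ptp([*at(a0),.14],yaw(a0))
ctrl.move_linear([*at(a0),Z],speed=.15)
def show(a):
    s=ctrl.read_state(); p=s["eef_pos"]; print(a,s["time_s"],p.round(4),s["wrist_force"].round(2))
show(a0)
for a in np.arange(a0-6,-111,-8):
    ctrl.move_linear([*at(a),Z],yaw(a),speed=.06); show(a)
a=-112; ctrl.move_linear([*at(a),Z],yaw(a),speed=.05); show(a)
c=imaging.get_calibration("wrist"); im=imaging.snapshot("wrist")
cv2.imwrite("pics/w2raw.png",im); np.save("w2.npy",c,allow_pickle=True)
cv2.imwrite("pics/w2.png",cv2.resize(im,(800,600),interpolation=cv2.INTER_CUBIC))
E
```

```text
-24.9 4.9333 [ 0.6945 -0.0489  0.0468] [ 0.02 -0.56 -0.46]
-30.9 5.275 [ 0.689  -0.0597  0.0468] [ 1.68  0.4  -0.1 ]
-38.9 5.6833 [ 0.6793 -0.0721  0.0454] [-0.03 -0.4  -0.57]
-46.9 6.0917 [ 0.6685 -0.0834  0.045 ] [-0.51 -1.16 -0.55]
-54.9 6.5 [ 0.6565 -0.0933  0.045 ] [-0.88 -0.53  0.07]
-62.9 6.9083 [ 0.6432 -0.1014  0.0451] [ 0.02  0.38 -0.06]
-70.9 7.3167 [ 0.6288 -0.1076  0.0451] [-0.87 -0.81 -0.96]
-78.9 7.725 [ 0.6138 -0.1117  0.0451] [-0.38 -0.19  0.32]
-86.9 8.1333 [ 0.5983 -0.1137  0.0451] [0.42 0.47 0.2 ]
-94.9 8.5417 [ 0.5827 -0.1135  0.0451] [0.32 0.63 0.47]
-102.9 8.95 [ 0.5672 -0.1111  0.0451] [-0.64 -0.6  -0.19]
-110.9 9.3583 [ 0.5523 -0.1066  0.0451] [-0.63  0.48 -0.34]
-112 9.6083 [ 0.5504 -0.1059  0.0451] [ 0.72 -0.    0.28]
```

View pics/w2.png

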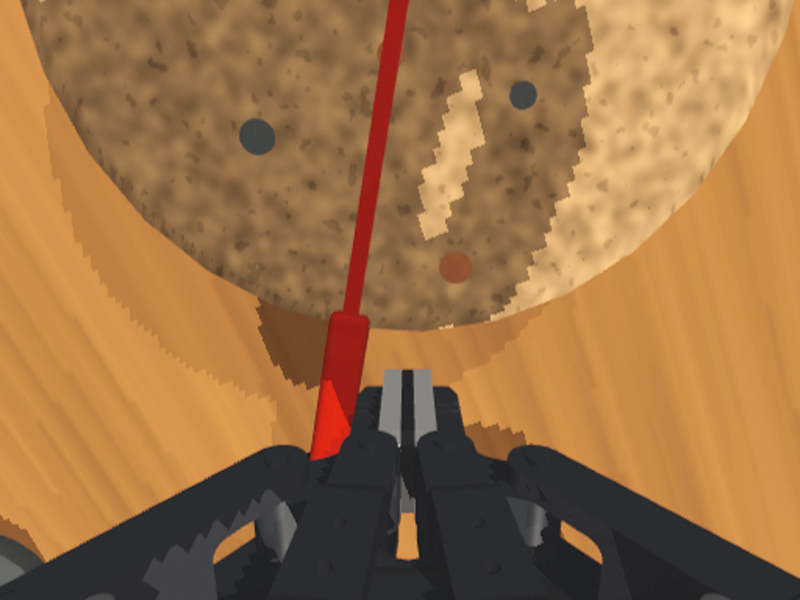

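The close view shows the finger beside the spoke, with the stripe's centre running from (398,2) to (351,312). From that line I compute the spoke angle.

```bash
cat >> h.py <<'E'
def stripe_angle(im,c):
    h=cv2.cvtColor(im,cv2.COLOR_BGR2HSV)
    r=((h[...,0]<5)|(h[...,0]>175))&(h[...,1]>185)&(h[...,2]>70)
    pts=[]
    for v in range(3,190):
        u=np.flatnonzero(r[v])
        if 3<=len(u)<=20 and np.ptp(u)<22: pts.append((u.mean(),v))
    q=on_plane(c,pts,.044)[:,:2]
    vx,vy,x,y=cv2.fitLine(q.astype(np.float32),cv2.DIST_HUBER,0,1e-4,1e-4).ravel()
    d=np.array([vx,vy]); d*=np.sign(d@(np.array([x,y])-C)); n=np.array([-d[1],d[0]])
    return len(pts),np.degrees(np.arctan2(d[1],d[0])),n@(np.array([x,y])-C)
E
python3 - <<'E'
from h import *
for n in "2": print(stripe_angle(cv2.imread(f"pics/w{n}raw.png"),np.load(f"w{n}.npy",allow_pickle=True).item()))
t=np.degrees(np.arctan2(*(PV-C)[::-1])); print("target",t-180)
E
```

```text
(187, np.float32(-122.098175), np.float64(0.0011145047537022177))
target -124.23580154811017
```

```bash
python3 - <<'E'
from h import *
from cell import ctrl,imaging
a=-113.3; ctrl.move_linear([*at(a),Z],yaw(a),speed=.03)
c=imaging.get_calibration("wrist"); print(stripe_angle(imaging.snapshot("wrist"),c))
a=-106; ctrl.move_linear([*at(a),Z],yaw(a),speed=.08)
ctrl.move_linear([*at(a),.2],speed=.25)
ctrl.move_ptp([.68,.06,.32],ori(np.pi)); ctrl.wait(.2)
c=imaging.get_calibration("wrist"); im=imaging.snapshot("wrist")
print(ctrl.read_state()["time_s"])
cv2.imwrite("pics/w3raw.png",im); np.save("w3.npy",c,allow_pickle=True)
cv2.imwrite("pics/w3.png",cv2.resize(im,(800,600),interpolation=cv2.INTER_CUBIC))
E
```

```text
(187, np.float32(-123.64241), np.float64(0.0011187960137902144))
12.6833
```

View pics/w3.png

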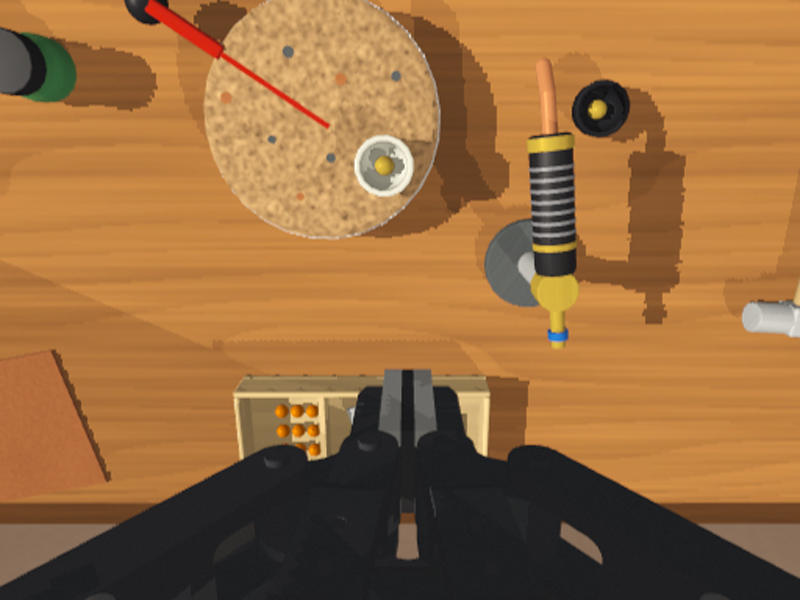

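The view shows the crucible rim centre at about (384,166), the stripe ending at (328,126), the ball at (147,5), and the torch foot centred at about (526,263). I measure the line in this one picture.

```bash
python3 - <<'E'
from h import *
from scipy.optimize import least_squares
c=np.load("w3.npy",allow_pickle=True).item(); im=cv2.imread("pics/w3raw.png")
hsv=cv2.cvtColor(im,cv2.COLOR_BGR2HSV)
def circ(q,r=None):
    f=(lambda x:np.hypot(*(q-x[:2]).T)-x[2]) if r is None else (lambda x:np.hypot(*(q-x[:2]).T)-r)
    return least_squares(f,[*q.mean(0),.05],loss="soft_l1",f_scale=.0007).x
# foot: left boundary per row
g=(hsv[...,1]<70)&(hsv[...,2]<150)&(hsv[...,2]>40); g[:135]=0;g[200:]=0;g[:,:300]=0;g[:,336:]=0
pts=[(np.flatnonzero(g[v])[0]-.5,v) for v in range(135,200) if g[v].sum()>3]
print(len(pts),pts[0],pts[len(pts)//2],pts[-1])
q=on_plane(c,pts,.012)[:,:2]; fc=circ(q); fr=circ(q,.038)[:2]; print("foot",fc,fr)
w=((hsv[...,1]<50)&(hsv[...,2]>150)); w[:,:215]=0;w[:,275:]=0;w[:80]=0;w[135:]=0
k=max(cv2.findContours(w.astype(np.uint8),0,1)[0],key=len)[:,0]
hull=cv2.convexHull(k)[:,0]; cr=circ(on_plane(c,hull,.066)[:,:2]); print("cruc",cr)
r=((hsv[...,0]<5)|(hsv[...,0]>175))&(hsv[...,1]>185)&(hsv[...,2]>110); r[:38]=0;r[:,:146]=0;r[:,215:]=0
v,u=np.nonzero(r); s=on_plane(c,np.c_[u,v],.044)[:,:2]
dx,dy,x,y=cv2.fitLine(s.astype(np.float32),cv2.DIST_HUBER,0,1e-4,1e-4).ravel()
d=np.array([dx,dy]); d*=np.sign(d@(np.array([x,y])-cr[:2])); print("stripe",len(u),np.degrees(np.arctan2(d[1],d[0])),"cruc off stripe",d[0]*(cr[1]-y)-d[1]*(cr[0]-x))
# pan rim: left/right via clicks
px=lambda p:(np.array(p,float)+.5)*.64-.5
pan=circ(on_plane(c,px([(204,112),(440,112),(325,239),(258,215),(420,178)]),.044)[:,:2]); print("pan",pan)
ax=cr[:2]+.055*d; print("axis from cruc",ax)
for A in (C,pan[:2],ax):
  for F in (fc[:2],fr,PV):
    L=F-A; t=np.degrees(np.arctan2(L[1],L[0])); e=L/np.hypot(*L)
    print("dist",np.hypot(*L).round(4),"line",t.round(2),"cruc xy",e@(cr[:2]-A), e[0]*(cr[1]-A[1])-e[1]*(cr[0]-A[0]))
E
```

```text
55 (np.float64(331.5), 141) (np.float64(309.5), 168) (np.float64(331.5), 195)
foot [0.70350208 0.16051841 0.03678321] [0.70340026 0.16196976]
cruc [0.62294988 0.04312295 0.02034522]
stripe 183 -123.59631 cruc off stripe -0.0001348782867723955
pan [ 0.59299131 -0.00155846  0.08412336]
axis from cruc [ 0.5925163  -0.00268968]
dist 0.1971 line 55.51 cruc xy 0.05469142942964418 -9.345614704047572e-05
dist 0.1982 line 55.77 cruc xy 0.0546904311456517 -0.0003434067732295716
dist 0.198 line 55.76 cruc xy 0.05469045289495761 -0.00033992536473768584
dist 0.1962 line 55.71 cruc xy 0.0537937566354491 0.00041896047060218863
dist 0.1973 line 55.97 cruc xy 0.05379510956903538 0.00017311061587887977
dist 0.1971 line 55.97 cruc xy 0.053795099023339836 0.000176357304677726
dist 0.1974 line 55.78 cruc xy 0.05499677473408762 0.0005955515867360726
dist 0.1985 line 56.04 cruc xy 0.054998910125224273 0.00034611830628579476
dist 0.1983 line 56.04 cruc xy 0.05499888968176611 0.00034935171011993976
```

The crucible is within about 0.4 mm of the line, which is at the noise of the measurement, so I leave it there. Next comes the torch.

```bash
python3 - <<'E'
from h import *
from cell import ctrl,imaging
zt=.094
def tp(phi,off):
    p=np.radians(phi); e=np.array([np.cos(p),np.sin(p)]); return PV+.09*e+off*np.array([e[1],-e[0]])
yw=lambda phi: ori(np.radians(phi-180))
def show(t):
    s=ctrl.read_state(); print(t,s["time_s"].__round__(2),s["eef_pos"].round(4),s["wrist_force"].round(1))
p0=186
ctrl.move_ptp([*tp(p0,.048),.2],yw(p0)); ctrl.move_linear([*tp(p0,.048),zt],speed=.15); show("down")
ctrl.move_linear([*tp(p0,.03),zt],speed=.05)
for phi in np.arange(192,230,6): ctrl.move_linear([*tp(phi,.029),zt],yw(phi),speed=.06); show(phi)
F0=ctrl.read_state()["wrist_force"]
for phi in np.arange(229,243,.6):
    ctrl.move_linear([*tp(phi,.029),zt],yw(phi),speed=.03)
    f=np.linalg.norm((ctrl.read_state()["wrist_force"]-F0)[:2])
    if f>7: break
show(phi); print(f)
ctrl.move_linear([*tp(phi,.07),zt],speed=.08); ctrl.move_linear([*tp(phi,.07),.25],speed=.25)
ctrl.move_ptp([.68,.06,.32],ori(np.pi)); ctrl.wait(.2)
c=imaging.get_calibration("wrist"); im=imaging.snapshot("wrist"); show("end")
cv2.imwrite("pics/w4raw.png",im); np.save("w4.npy",c,allow_pickle=True)
cv2.imwrite("pics/w4.png",cv2.resize(im,(800,600),interpolation=cv2.INTER_CUBIC))
E
```

```text
down 16.28 [0.6096 0.2003 0.0953] [0.2 0.3 1. ]
192 17.12 [0.6092 0.1716 0.094 ] [-0.7 -0.2 -0. ]
198 17.44 [0.6087 0.1618 0.094 ] [-0.1  0.2 -0.2]
204 17.76 [0.6093 0.1519 0.094 ] [ 0.4  1.6 -1.2]
210 18.07 [0.6109 0.1421 0.094 ] [0.  1.  0.4]
216 18.39 [0.6134 0.1326 0.094 ] [-0.2  0.6  0.4]
222 18.71 [0.617  0.1233 0.094 ] [ 1.   0.3 -0.7]
228 19.02 [0.6215 0.1145 0.094 ] [ 1.1 -0.1  0.3]
237.99999999999991 23.02 [0.6299 0.1018 0.094 ] [-6.1  3.6  2.5]
8.115446996432729
end 26.63 [0.6799 0.0601 0.32  ] [-0.4 -0.3  0.4]
```

View pics/w4.png

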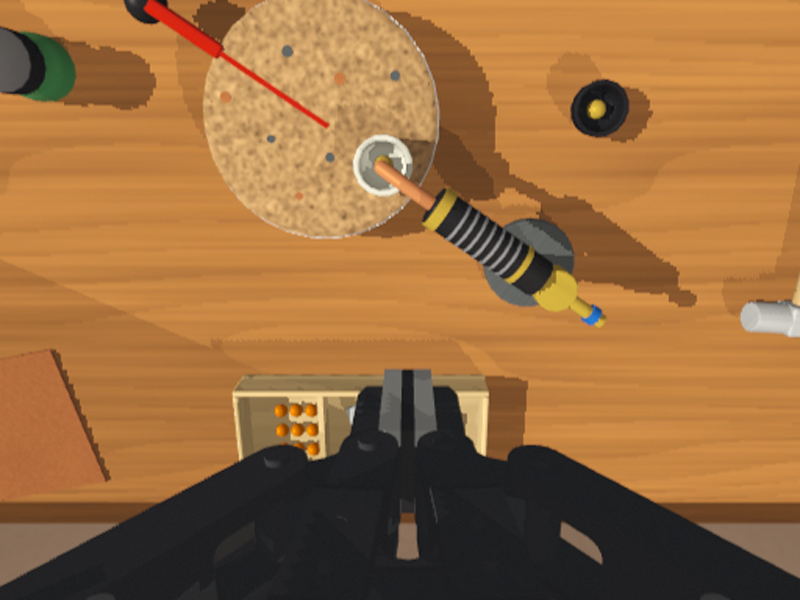

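The nozzle is over the crucible at about (383,163) and the torch is on its stop. The torch line now gives an independent check of the alignment, so I compute it before handing in.

```bash
python3 - <<'E'
from h import *
c=np.load("w4.npy",allow_pickle=True).item(); im=cv2.imread("pics/w4raw.png")
h=cv2.cvtColor(im,cv2.COLOR_BGR2HSV)
y=(h[...,0]>19)&(h[...,0]<32)&(h[...,1]>150)&(h[...,2]>90); y[:115]=0;y[210:]=0;y[:,:265]=0
B=[(b[0],b[1].round(1),on_plane(c,b[1],.1)[0,:2].round(4)) for b in blobs(y,15)]
for b in B: print(b)
px=lambda p:(np.array(p,float)+.5)*.64-.5
t=on_plane(c,px((383,162)),.08)[0,:2]; print("nozzle",t)
q=on_plane(c,px([(440,208),(539,272)]),.092)[:,:2]; print("handle",q)
for a,b in ((t,q[1]),(q[0],q[1]),(t,q[0])): print("torch angle",np.degrees(np.arctan2(*(b-a)[::-1])))
print("cruc",[.62295,.04312],"spoke line 56.40")
E
```

```text
(np.int32(243), array([281.8, 134.4]), array([0.6497, 0.0818]))
(np.int32(117), array([333.9, 170.5]), array([0.687 , 0.1366]))
(np.int32(642), array([359. , 187.7]), array([0.7055, 0.1642]))
(np.int32(29), array([384.3, 205.6]), array([0.7255, 0.1929]))
nozzle [0.62021278 0.04411376]
handle [[0.64919164 0.08185594]
 [0.69253201 0.15017394]]
torch angle 55.71110490484433
torch angle 57.60929558626483
torch angle 52.48255406272162
cruc [0.62295, 0.04312] spoke line 56.40
```

```bash
python3 -c "
from cell import workorder
print(workorder.finish_job())"
```

```text
the job is handed in; nothing more can be done
None
```

The job is handed in: the crucible was measured about 0.5 mm from the line to the torch's post (within measuring error), the torch is on its stop with its nozzle over the crucible, and it took about 27 s of the 61 s allowed.

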